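Tip the tea carton down and shut the chest

TASK

The tea chest on the kitchen table cannot be shut because the orange carton is standing up in it. Without gripping or lifting anything, push the carton over so that it lies flat on its broad side inside the chest, then push the lid over and press it fully shut, without slamming it. Leave the mug, the can and the jar where they stand.

Things in the scene. Friction and masses are not known exactly. Their poses are not given: they have to be found in the camera images.
- chest: Blue open-topped tea chest, fixed to the table, 230 mm (x) by 160 mm (y) by 70 mm high, walls and floor 6 mm thick. Origin: centre of its underside; z up. Its +x side carries the lid's hinge; the carton stands in the half towards its -x side.
- lid (a joint): Angle of the wooden lid about the hinge on the chest's +x rim: 0 = shut and level, 1.57 = upright, more = leaning back away from the chest (stop at 2.0). Starts open at 1.6 to 1.85. A stiff friction hinge (0.35 N m, about 2 N at the free edge) leaves the lid wherever it is let go, so it must be pushed all the way down.
- chest_hinge (a point): Middle of the lid's hinge line, on the top of the chest's +x rim (115 mm in +x from the chest's origin, 70 mm up); the hinge line runs along the chest's y axis.
- lid_edge (a point): Middle of the lid's free edge. The lid is a flat board without a handle, 230 mm from hinge line to free edge, 160 mm wide, 8 mm thick, 0.15 kg. Shut, its top is 78 mm above the table; upright, its free edge is 300 mm above the table.
- carton: Loose orange tea carton, 45 mm thick (x) by 70 mm wide (y) by 120 mm tall (z), 0.1 to 0.21 kg, white label with a green dot on its -x broad face. Origin: centre of its underside. Starts upright on the chest's floor, its label facing the chest's -x side within 0.2 rad, 3 to 30 mm from the wall there; its top is 126 mm above the table, 56 mm above the rim.
- carton_mid (a point): Centre of the carton's body, 60 mm above its underside. Pushed at its upper part towards the chest's +x, the carton topples once tilted past about 0.36 rad and falls flat into the chest, where there is room for it.
- mug: White mug, rim radius 38 mm, 90 mm high, handle at its +y. Origin: centre of its underside. Stands beside the chest; leave alone.
- can: Tin can with a red label, radius 35 mm, 100 mm high. Origin: centre of its underside. Stands beside the chest; leave alone.
- jar: Amber spice jar with green cap, radius 25 mm, 90 mm high. Origin: centre of its underside. Stands beside the chest; leave alone.

How it is judged:
By the outcome, as a careful person would: the job done as asked, in the order asked, and still so for the second after the job is handed in, with the robot touching nothing.
It also fails if it takes over 59 s, if anything falls off the work surface, if the arm or the gripper's body presses on something with over 40 N, if the wrist force passes 120 N, or if a joint passes its speed limit or range.

ROBOT

A 6-joint arm with a two-finger parallel gripper is mounted at the origin on the work surface. World frame = base frame: x ahead of the robot, y to its left, z up, the work surface at z = 0. Lengths are in m, angles in degrees, forces in N, time in s.
With the tool pointing down it reaches from about 0.3 to 0.775 m from the base axis. Payload 14.6 kg.
Tool frame: the origin (TCP) lies midway between the tips of the shut fingers; the grasp point (between the pads) lies 19 mm behind it; z points along the fingers, y is the line along which they close (so a half turn about z gives the same grasp; the last joint's range is limited). The gripper opens to 94 mm and grips with 3 to 60 N. Pads are 16 mm wide; open, the fingers measure 119 mm over their backs; the gripper's body (75 mm by 177 mm) begins 78 mm behind the grasp point.
Start: joints at [-67.128, 17.183, 87.147, -0, 75.671, -3.816], TCP at [0.247, -0.491, 0.205] pointing down, gripper open.
Joint ranges: [-173.82, 173.82], [-45.26, 126.66], [13.44, 144.39], [-59.66, 239.66], [0, 175.72], [-146.38, 146.38]. Speed limits (degrees/s): [127.2, 127.2, 147.25, 180, 180, 180].

INTERFACE

Orientations are given as [roll, pitch, yaw] about the fixed x, y, z axes, in that order (R = Rz(yaw) Ry(pitch) Rx(roll)).
In Python, from cell import robot gives the robot as it stands.
- The arm moves only by the tool arm_command, never from a script. Its argument "steps" is a list of rows, each an object with "jaw": the finger opening in cm, from 0 to 9.4; "linear": the shift along the tool's x, y, z in cm, a list of three; "roll": the turn about the tool's z in degrees. A call has 1 to 10 rows; each row is the pose to reach, as a shift and turn from the pose commanded when the call began, along the tool's axes at that moment; what a row does not reach only later rows make up. A row lasts 1/8 s, in which the tool goes at most 62.5 mm and 10.7 degrees, less where a joint would pass 70% of its speed; a pose out of reach is approached as far as the arm can. A call with a gripper value outside its range is refused whole. The fingers move at their own pace and stop on an object; the grip force is fixed at half the most. Time passes only in rows, so rows that repeat a pose let the fingers close. It gives the time, the measured TCP pose, the force, the opening and the grip force at its end, in the units of the state.
- robot.read_state(): the state, without advancing time (a new reading comes with each control period).
- robot.get_image(name): name is "side" or "top"; returns a dict with "image" (480x640x3 uint8, red, green, blue), "vfov" (degrees; the focal length in pixels is half the picture's height over the tangent of half this angle, whatever the lens; pixels are square), "cx", "cy" (the principal point, pixels), "R" (3x3) and "t" (3): a world point X has camera coordinates R X + t. Camera axes: x right, y down, z forward; pixel columns grow to the right and rows downward; lengths in m; the calibration is good to about 2 mm. A picture is of the moment at which its call begins. There is no depth.
- robot.job_done(): hands the job in; it is judged then, once.
The state is a dict: "time_s": time; "joint_pos": joint angles; "joint_velocities": joint speeds; "effort": joint torques, N m; "tool_pos": TCP position; "tool_rot": TCP orientation; "contact_force": force on the tool from outside, world axes, zero at the start; "wrist_torque": the same for the moment, N m; "gripper_width": finger opening in m; "finger_force": force on a finger pad.
Only numpy, scipy, OpenCV 4.12 (cv2) and the standard library are available. Lean on these libraries where they do the work, as an engineer would, in place of code of your own. Each camera call takes 0.05 s, during which the arm holds its last target. There are 200 camera calls.

## Working session

There is one attempt and no reset: what is moved stays moved. The work goes in short steps, Python scripts to look and compute and a tool call to move; the robot and the scene stay as the last step left them, time stands still between calls to the robot, and variables do not carry over. Pictures are saved under pics/ and viewed, at most 10 in all, crops included, and the job is handed in when it is done.

Besides the shell and the picture viewer there is one more tool, called after "Call:" by a JSON object that holds its "op" and its "data", one argument or row to a line. arm_command: Moves the arm, as the interface text tells. Its arguments: {"type":"object","properties":{"steps":{"type":"array"}},"required":["steps"]}

```bash
mkdir -p pics; cat > h.py <<'E'
import numpy as np, cv2
from cell import robot
def cam(n):
    d=robot.get_image(n); f=240/np.tan(np.radians(d['vfov'])/2)
    d['K']=np.array([[f,0,d['cx']],[0,f,d['cy']],[0,0,1]]); d['R']=np.array(d['R']); d['t']=np.array(d['t']); return d
def save(n,p):
    d=cam(n); cv2.imwrite('pics/'+p,cv2.cvtColor(np.array(d['image']),cv2.COLOR_RGB2BGR)); return d
def onz(d,u,v,z):
    r=d['R'].T@np.linalg.inv(d['K'])@[u,v,1]; c=-d['R'].T@d['t']; return c+r*(z-c[2])/r[2]
def proj(d,X):
    p=d['K']@(d['R']@np.array(X)+d['t']); return p[:2]/p[2]
E
python3 - <<'E'
from h import *
for n in('top','side'):
    d=save(n,n+'0.png'); print(n,d['vfov'],d['cx'],d['cy'],d['R'].round(3).tolist(),(-d['R'].T@d['t']).round(3))
s=robot.read_state(); print(s['tool_pos'],s['tool_rot'],s['time_s'])
E
```

```text
top 47.010221840760316 319.52581302073554 244.71248342461084 [[0.014, -1.0, 0.002], [-0.996, -0.014, -0.089], [0.089, -0.001, -0.996]] [ 0.493 -0.039  0.961]
side 52.601942085801916 320.79697342029283 246.49278125680158 [[-0.929, -0.37, -0.004], [-0.239, 0.609, -0.757], [0.283, -0.702, -0.654]] [0.368 0.45  0.546]
[ 0.24691826 -0.49118558  0.20494532] [-1.79939547e+02 -2.33014117e-03  2.66893443e+01] 0.1
```

View pics/top0.png

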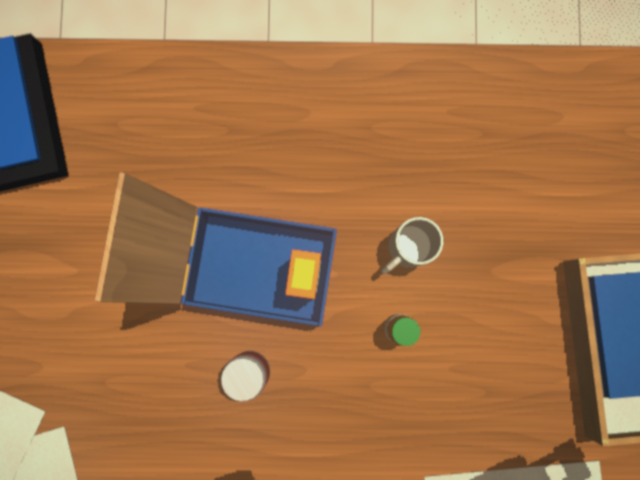

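View pics/side0.png

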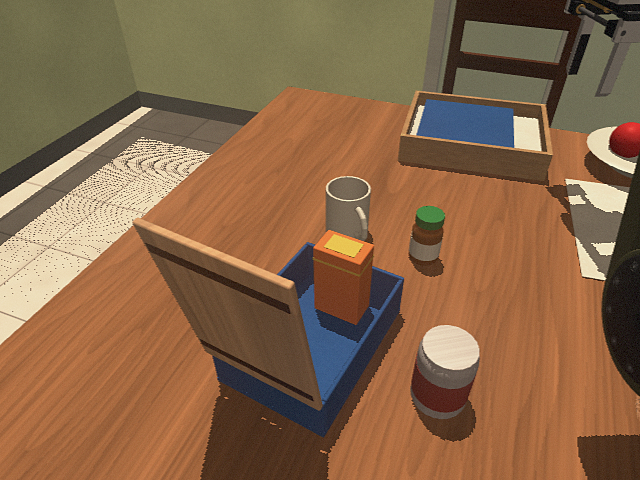

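The top view shows the chest rim corners near (200,209), (336,230), (321,326) and (183,307). The carton top is around (303,274), the lid edge runs (122,174)-(99,300), the mug is at (418,240), the jar at (405,331) and the can at (244,378). The side view agrees. I'll enlarge to read these more exactly.

```bash
python3 - <<'E'
from h import *
a=cv2.imread('pics/top0.png')[160:360,90:350]; cv2.imwrite('pics/c1.png',cv2.resize(a,None,fx=3,fy=3,interpolation=cv2.INTER_CUBIC))
a=cv2.imread('pics/side0.png')[170:440,120:420]; cv2.imwrite('pics/c2.png',cv2.resize(a,None,fx=2.2,fy=2.2,interpolation=cv2.INTER_CUBIC))
E
```

```text
(no output)
```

View pics/c1.png

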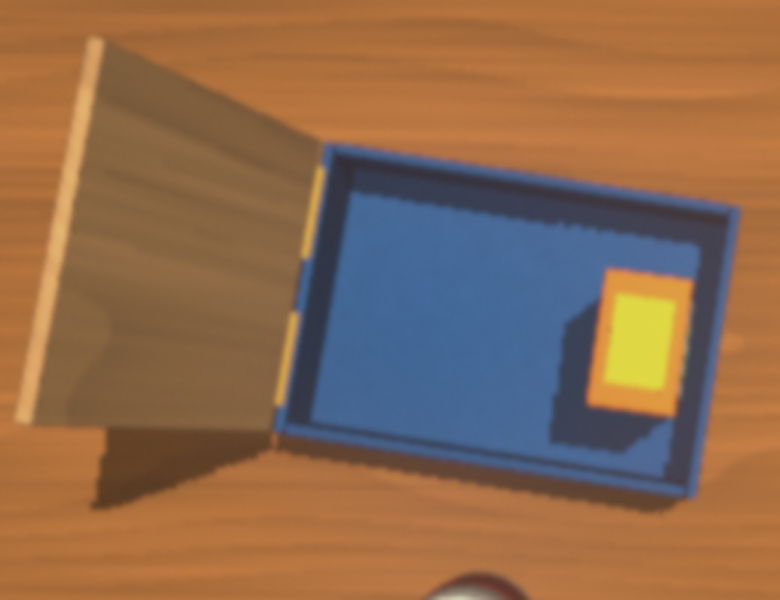

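View pics/c2.png

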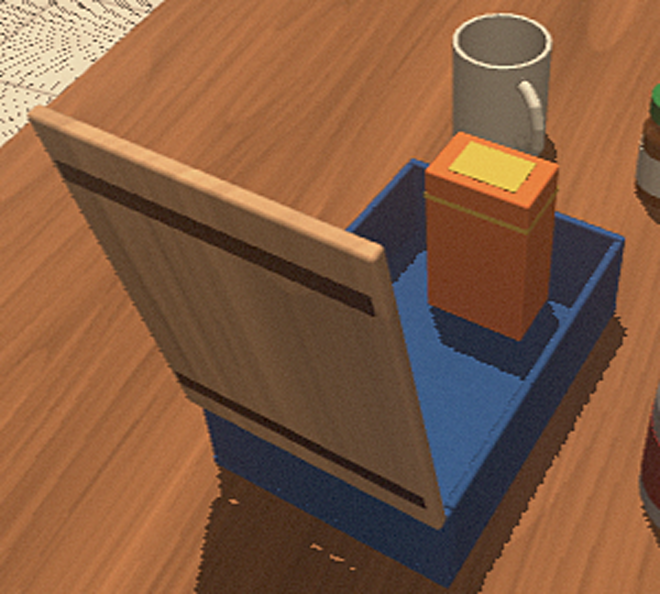

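```bash
cat >> h.py <<'E'
def tri(d,p,e,q):
    P=[c['K']@np.c_[c['R'],c['t']] for c in(d,e)]
    X=cv2.triangulatePoints(P[0],P[1],np.array(p,float).reshape(2,1),np.array(q,float).reshape(2,1))[:,0]; return X[:3]/X[3]
E
python3 - <<'E'
from h import *
t=cam('top'); s=cam('side'); np.set_printoptions(precision=4,suppress=True)
rim=np.array([onz(t,u,v,.07) for u,v in[(199.7,208),(336,229.3),(320.7,325.7),(181.7,304.3)]])
print('rim',rim)
ax=(rim[0]+rim[3]-rim[1]-rim[2]);ax/=np.linalg.norm(ax); ce=rim.mean(0); print('centre',ce,'yaw',np.degrees(np.arctan2(ax[1],ax[0])), [np.linalg.norm(rim[i]-rim[i-1]) for i in range(4)])
for n,p,q in[('rimA',(336,229.3),(307.7,242.7)),('rimB',(320.7,325.7),(404.1,278.2)),
 ('c0',(292.3,249.3),(313.6,249)),('c1',(320.7,253.3),(329.5,230)),('c2',(315,298.7),(373.2,246.4)),('c3',(285.7,295),(360.9,265.5)),('lidA',(120,172.3),(135,220)),('lidB',(95.3,300),(292.7,283.6))]:
    X=tri(t,p,s,q); ay=np.array([-ax[1],ax[0],0]); print(n,X,'chest frame',(X-ce)@ax,(X-ce)@ay)
for n,u,v,z in[('mug',419,239,.09),('jar',405.5,331,.09),('can',244,379,.1)]: X=onz(t,u,v,z);print(n,X,(X-ce)@ax,(X-ce)@ay)
E
```

```text
rim [[ 0.6303  0.156   0.07  ]
 [ 0.5985 -0.0665  0.07  ]
 [ 0.4429 -0.0438  0.07  ]
 [ 0.4739  0.1797  0.07  ]]
centre [0.5364 0.0563 0.07  ] yaw 81.99409136065495 [np.float64(0.15821909629936648), np.float64(0.22482121782019426), np.float64(0.1572450804982196), np.float64(0.22564373529630435)]
rimA [ 0.5984 -0.0669  0.0651] chest frame -0.11340428738216027 -0.07860891411719176
rimB [ 0.442  -0.044   0.0665] chest frame -0.11248939624268733 0.07950498482701132
c0 [0.5601 0.0012 0.1199] chest frame -0.05132409509338427 -0.031144182638774984
c1 [ 0.5543 -0.0423  0.1216] chest frame -0.09523939415919767 -0.03145501753563411
c2 [ 0.4865 -0.0343  0.1191] chest frame -0.09669100976544555 0.0368098982257095
c3 [0.4906 0.01   0.1212] chest frame -0.05229894814556181 0.0388688969075585
lidA [0.6378 0.2055 0.2941] chest frame 0.16185399195226643 -0.07963050209650303
lidB [0.4813 0.2274 0.2957] chest frame 0.16175305518967106 0.07837787442596952
mug [ 0.5825 -0.1978  0.09  ] -0.245246257355352 -0.08107619734155491
jar [ 0.4377 -0.1764  0.09  ] -0.2442127831231033 0.06535251968854225
can [0.362  0.0728 0.1   ] -0.008007878714687885 0.17494957381231868
```

Call:
{"op": "arm_command", "data": {
  "steps": [
    {"jaw": 3,"linear": [2,-1.2,0],"roll": -4},
    {"jaw": 3,"linear": [7,-4,0],"roll": -10},
    {"jaw": 3,"linear": [12,-6.9,0],"roll": -17},
    {"jaw": 3,"linear": [17,-9.8,0],"roll": -24},
    {"jaw": 3,"linear": [22,-12.6,0],"roll": -31},
    {"jaw": 3,"linear": [27,-15.5,0],"roll": -38},
    {"jaw": 3,"linear": [32,-18.4,0],"roll": -45},
    {"jaw": 3,"linear": [37,-21.2,0],"roll": -50},
    {"jaw": 3,"linear": [41,-23.5,0],"roll": -55.3},
    {"jaw": 3,"linear": [42.4,-24.3,0],"roll": -55.3}
  ]
}}

```text
time_s: 1.45
tool_pos: [0.5171, -0.081, 0.2053]
tool_rot: [-180.0, -0.0, 82.3]
contact_force: [0.1, -0.2, 0.0]
gripper_width: 0.03
finger_force: 0.0
```

Call:
{"op": "arm_command", "data": {
  "steps": [
    {"jaw": 3,"linear": [0,-0.2,2],"roll": 0},
    {"jaw": 3,"linear": [0,-0.3,4.5],"roll": 0},
    {"jaw": 3,"linear": [0,-0.3,7],"roll": 0},
    {"jaw": 3,"linear": [0,-0.3,9],"roll": 0},
    {"jaw": 3,"linear": [0.8,-0.3,9.3],"roll": 0},
    {"jaw": 3,"linear": [1.6,-0.3,9.3],"roll": 0},
    {"jaw": 3,"linear": [2.4,-0.3,9.3],"roll": 0},
    {"jaw": 3,"linear": [3.1,-0.3,9.3],"roll": 0},
    {"jaw": 3,"linear": [3.8,-0.3,9.3],"roll": 0},
    {"jaw": 3,"linear": [4.5,-0.3,9.3],"roll": 0}
  ]
}}

```text
time_s: 2.7
tool_pos: [0.5201, -0.0384, 0.1126]
tool_rot: [180.0, 0.0, 82.0]
contact_force: [-0.2, 1.0, 0.3]
gripper_width: 0.03
finger_force: 0.2
```

```bash
python3 - <<'E'
from h import *
a=cv2.cvtColor(np.array(cam('side')['image']),cv2.COLOR_RGB2BGR)[130:450,100:500]; cv2.imwrite('pics/s1.png',cv2.resize(a,None,fx=1.6,fy=1.6))
E
```

```text
(no output)
```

View pics/s1.png

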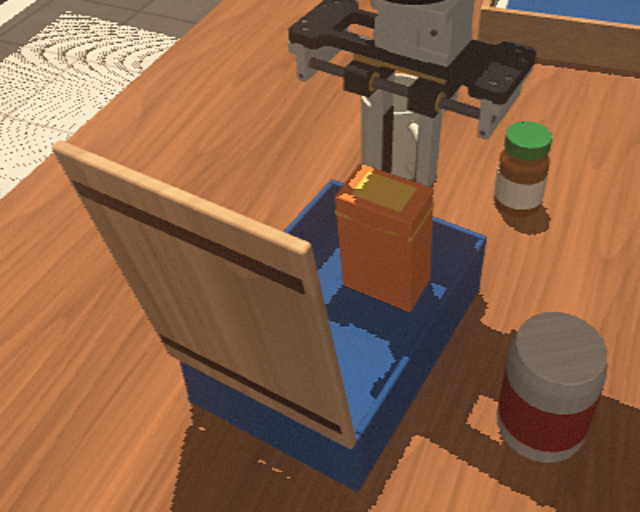

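The picture shows the fingers against the carton's label face, with the carton beginning to tilt and its foot at about (410,308), roughly in place. I'll continue the push.

Call:
{"op": "arm_command", "data": {
  "steps": [
    {"jaw": 3,"linear": [0.5,0,0],"roll": 0},
    {"jaw": 3,"linear": [1.0,0,0],"roll": 0},
    {"jaw": 3,"linear": [1.5,0,0],"roll": 0},
    {"jaw": 3,"linear": [2.0,0,0],"roll": 0},
    {"jaw": 3,"linear": [2.4,0,0],"roll": 0},
    {"jaw": 3,"linear": [2.8,0,0],"roll": 0}
  ]
}}

```text
time_s: 3.5
tool_pos: [0.5239, -0.0109, 0.1124]
tool_rot: [-180.0, -0.0, 82.0]
contact_force: [-0.8, -0.0, 0.6]
gripper_width: 0.0301
finger_force: 0.0
```

```bash
python3 - <<'E'
from h import *
a=cv2.cvtColor(np.array(cam('side')['image']),cv2.COLOR_RGB2BGR)[130:450,100:500]; cv2.imwrite('pics/s2.png',cv2.resize(a,None,fx=1.6,fy=1.6))
E
```

```text
(no output)
```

View pics/s2.png

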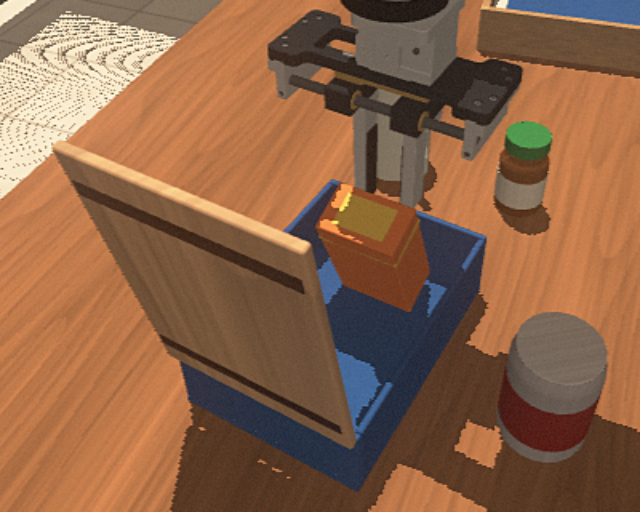

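The carton is tilting cleanly about its foot, which is still at about (410,310). I'll push further, to past the balance point.

Call:
{"op": "arm_command", "data": {
  "steps": [
    {"jaw": 3,"linear": [0.4,0,0],"roll": 0},
    {"jaw": 3,"linear": [0.8,0,0],"roll": 0},
    {"jaw": 3,"linear": [1.2,0,0],"roll": 0},
    {"jaw": 3,"linear": [1.6,0,0],"roll": 0},
    {"jaw": 3,"linear": [2.0,0,0],"roll": 0},
    {"jaw": 3,"linear": [2.0,0,0],"roll": 0},
    {"jaw": 3,"linear": [2.0,0,0],"roll": 0},
    {"jaw": 3,"linear": [2.0,0,0],"roll": 0}
  ]
}}

```text
time_s: 4.55
tool_pos: [0.5267, 0.0086, 0.1124]
tool_rot: [-180.0, 0.0, 82.0]
contact_force: [-0.5, 0.5, -0.1]
gripper_width: 0.0298
finger_force: 0.0
```

```bash
python3 - <<'E'
from h import *
a=cv2.cvtColor(np.array(cam('side')['image']),cv2.COLOR_RGB2BGR)[130:450,100:500]; cv2.imwrite('pics/s3.png',cv2.resize(a,None,fx=1.6,fy=1.6))
E
```

```text
(no output)
```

View pics/s3.png

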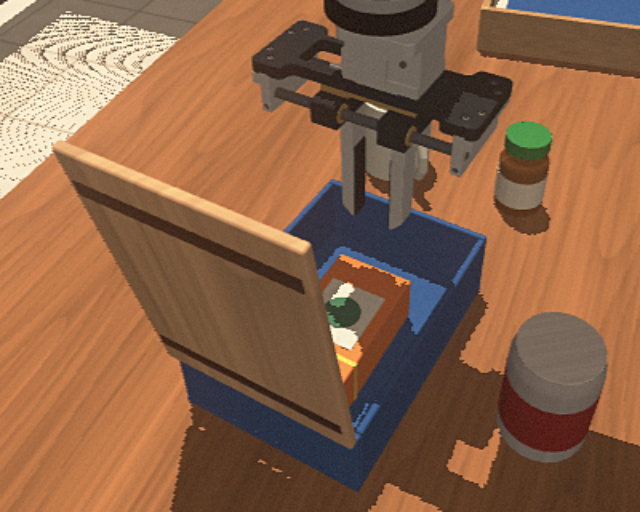

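The carton lies flat in the chest with its label up, the green dot at about (342,312). Next I go up and over to behind the lid.

Call:
{"op": "arm_command", "data": {
  "steps": [
    {"jaw": 3,"linear": [0,0,-3],"roll": 0},
    {"jaw": 3,"linear": [0,0,-8],"roll": 0},
    {"jaw": 3,"linear": [0,0,-13],"roll": 0},
    {"jaw": 3,"linear": [0,0,-18],"roll": 0},
    {"jaw": 3,"linear": [0,0,-23],"roll": 0},
    {"jaw": 3,"linear": [3,0,-23.5],"roll": 0},
    {"jaw": 3,"linear": [8,0,-23.5],"roll": 0},
    {"jaw": 3,"linear": [13,0,-23.5],"roll": 0},
    {"jaw": 3,"linear": [18,0,-23.5],"roll": 0},
    {"jaw": 3,"linear": [22,0,-23.5],"roll": 0}
  ]
}}

```text
time_s: 5.85
tool_pos: [0.5573, 0.2283, 0.3473]
tool_rot: [-180.0, 0.0, 82.0]
contact_force: [0.5, -0.7, 0.3]
gripper_width: 0.0302
finger_force: 0.0
```

Call:
{"op": "arm_command", "data": {
  "steps": [
    {"jaw": 3,"linear": [2,0,0],"roll": 0},
    {"jaw": 3,"linear": [4,0,0],"roll": 0},
    {"jaw": 3,"linear": [4,0,0],"roll": 0},
    {"jaw": 3,"linear": [4,0,3],"roll": 0},
    {"jaw": 3,"linear": [4,0,6],"roll": 0},
    {"jaw": 3,"linear": [4,0,8],"roll": 0},
    {"jaw": 3,"linear": [4,0,8],"roll": 0}
  ]
}}

```text
time_s: 6.72
tool_pos: [0.5627, 0.2647, 0.2665]
tool_rot: [-179.9, 0.1, 81.9]
contact_force: [-0.3, -0.3, 0.5]
gripper_width: 0.0299
finger_force: 0.0
```

Call:
{"op": "arm_command", "data": {
  "steps": [
    {"jaw": 3,"linear": [-1,0,0],"roll": 0},
    {"jaw": 3,"linear": [-2,0,0],"roll": 0},
    {"jaw": 3,"linear": [-3,0,0],"roll": 0},
    {"jaw": 3,"linear": [-4,0,0],"roll": 0},
    {"jaw": 3,"linear": [-5,0,0],"roll": 0},
    {"jaw": 3,"linear": [-6,0,0],"roll": 0},
    {"jaw": 3,"linear": [-7,0,0],"roll": 0},
    {"jaw": 3,"linear": [-8,0,0],"roll": 0}
  ]
}}

```text
time_s: 7.72
tool_pos: [0.5517, 0.1863, 0.2675]
tool_rot: [-180.0, -0.0, 82.0]
contact_force: [0.5, 2.2, 0.9]
gripper_width: 0.0301
finger_force: 0.9
```

Call:
{"op": "arm_command", "data": {
  "steps": [
    {"jaw": 3,"linear": [-1.3,0,0.05],"roll": 0},
    {"jaw": 3,"linear": [-2.6,0,0.15],"roll": 0},
    {"jaw": 3,"linear": [-3.9,0,0.3],"roll": 0},
    {"jaw": 3,"linear": [-5.1,0,0.5],"roll": 0},
    {"jaw": 3,"linear": [-6.4,0,0.8],"roll": 0},
    {"jaw": 3,"linear": [-7.6,0,1.2],"roll": 0},
    {"jaw": 3,"linear": [-8.8,0,1.7],"roll": 0},
    {"jaw": 3,"linear": [-9.9,0,2.2],"roll": 0},
    {"jaw": 3,"linear": [-12.1,0,3.6],"roll": 0},
    {"jaw": 3,"linear": [-14.1,0,5.2],"roll": 0}
  ]
}}

```text
time_s: 8.98
tool_pos: [0.532, 0.0461, 0.2149]
tool_rot: [180.0, 0.0, 82.0]
contact_force: [1.3, 1.2, -0.2]
gripper_width: 0.0303
finger_force: 0.6
```

Call:
{"op": "arm_command", "data": {
  "steps": [
    {"jaw": 3,"linear": [-0.9,0,0.9],"roll": 0},
    {"jaw": 3,"linear": [-1.8,0,1.9],"roll": 0},
    {"jaw": 3,"linear": [-2.6,0,3.0],"roll": 0},
    {"jaw": 3,"linear": [-3.3,0,4.0],"roll": 0},
    {"jaw": 3,"linear": [-4.2,0,5.5],"roll": 0},
    {"jaw": 3,"linear": [-4.9,0,7.0],"roll": 0},
    {"jaw": 3,"linear": [-5.2,0,7.8],"roll": 0},
    {"jaw": 3,"linear": [-5.5,0,8.6],"roll": 0},
    {"jaw": 3,"linear": [-5.7,0,9.4],"roll": 0},
    {"jaw": 3,"linear": [-5.9,0,10.3],"roll": 0}
  ]
}}

```text
time_s: 10.22
tool_pos: [0.524, -0.0113, 0.1121]
tool_rot: [180.0, 0.0, 82.0]
contact_force: [-0.8, -0.3, 0.9]
gripper_width: 0.03
finger_force: 0.5
```

Now the last 34 mm, slowly.

Call:
{"op": "arm_command", "data": {
  "steps": [
    {"jaw": 3,"linear": [-0.1,0,0.5],"roll": 0},
    {"jaw": 3,"linear": [-0.2,0,1.0],"roll": 0},
    {"jaw": 3,"linear": [-0.3,0,1.5],"roll": 0},
    {"jaw": 3,"linear": [-0.3,0,2.0],"roll": 0},
    {"jaw": 3,"linear": [-0.4,0,2.4],"roll": 0},
    {"jaw": 3,"linear": [-0.4,0,2.8],"roll": 0},
    {"jaw": 3,"linear": [-0.4,0,3.1],"roll": 0},
    {"jaw": 3,"linear": [-0.4,0,3.3],"roll": 0},
    {"jaw": 3,"linear": [-0.4,0,3.4],"roll": 0},
    {"jaw": 3,"linear": [-0.4,0,3.5],"roll": 0}
  ]
}}

```text
time_s: 11.48
tool_pos: [0.5235, -0.0151, 0.078]
tool_rot: [180.0, 0.0, 82.0]
contact_force: [-6.3, -0.4, 15.2]
gripper_width: 0.0296
finger_force: 7.4
```

Contact is firm at z = 78 mm with 15 N, so the lid is on the rim. I'll lift off gently and check.

Call:
{"op": "arm_command", "data": {
  "steps": [
    {"jaw": 3,"linear": [0,0,0],"roll": 0},
    {"jaw": 3,"linear": [0,0,-0.5],"roll": 0},
    {"jaw": 3,"linear": [0,0,-2],"roll": 0},
    {"jaw": 3,"linear": [0,0,-5],"roll": 0},
    {"jaw": 3,"linear": [0,0,-10],"roll": 0},
    {"jaw": 3,"linear": [0,0,-15],"roll": 0},
    {"jaw": 3,"linear": [0,0,-18],"roll": 0},
    {"jaw": 3,"linear": [0,0,-18],"roll": 0}
  ]
}}

```text
time_s: 12.48
tool_pos: [0.524, -0.0151, 0.2604]
tool_rot: [179.7, -0.0, 82.0]
contact_force: [-0.1, -0.8, -0.4]
gripper_width: 0.0299
finger_force: 0.0
```

```bash
python3 - <<'E'
from h import *
a=cv2.cvtColor(np.array(cam('side')['image']),cv2.COLOR_RGB2BGR)[170:450,170:520]; cv2.imwrite('pics/s4.png',cv2.resize(a,None,fx=2,fy=2,interpolation=cv2.INTER_CUBIC))
E
```

```text
(no output)
```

View pics/s4.png

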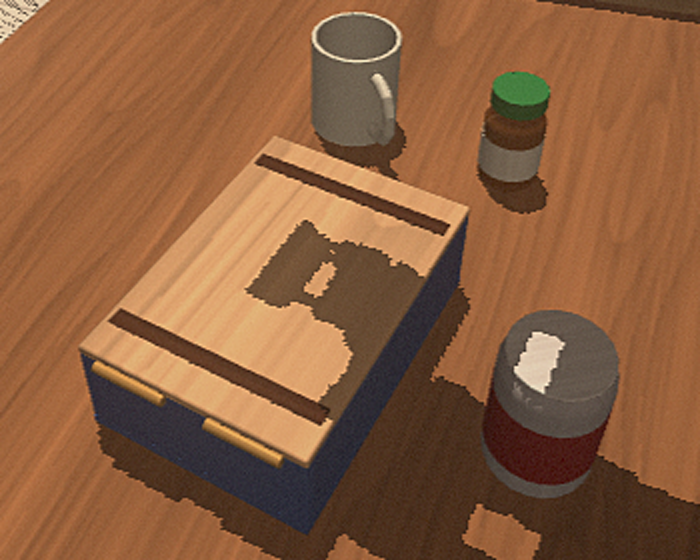

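The lid lies flush on the chest, with the free-edge corner at (468,208) and no gap along the wall. The mug, jar and can have not moved. One numeric check on that corner, then I'll hand in.

```bash
python3 - <<'E'
from h import *
d=cam('side')
c=np.radians(82);X=np.array([.5364,.0563,0])-.115*np.array([np.cos(c),np.sin(c),0])+.08*np.array([-np.sin(c),np.cos(c),0])
for z in(.078,.083,.09): X[2]=z; print(z,proj(d,X),'seen',170+468/2,170+208/2)
print(robot.job_done())
E
```

```text
0.078 [405.32928334 271.2272058 ] seen 404.0 274.0
0.083 [405.72503823 268.61421896] seen 404.0 274.0
0.09 [406.28560633 264.91304652] seen 404.0 274.0
the job is handed in; nothing more can be done
None
```

The carton lies flat on its broad side in the chest and the lid is pressed fully shut, without slamming. The mug, can and jar were not touched, and I handed the job in at about 12.5 s; no verdict came back.

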